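Scan a batch of drill cores

TASK

Open the scanner's drawer, lay all the drill cores that are on the table inside it, each flat on the drawer's floor, and push the drawer fully shut. Only then run the scan: press the square key, the round key, the square key again and last the long key, each fully down and released before the next. Leave the mineral lumps and the hammer where they are.

Things in the scene. Friction and masses are not known exactly. Their poses are not given: they have to be found in the camera images.
- scanner: white and grey bench-top core scanner, fixed, 280 (x) x 380 (y) x 120 mm high, with a grey hood to 160 mm on the rear of its top; origin at the centre of its underside; the drawer is in its front, which faces its own -x. The keys stand in a row along the front edge of its top, 105 mm in front of the origin, 80 mm apart; which is where changes from run to run
- drawer (a joint): slide of the drawer in m: 0 = fully shut, 0.155 = fully out towards the robot; it runs stiffly (about 6 N) and stays where it is left. Inside 140 mm (x) x 320 mm (y); side and back walls 35 mm high and 8 mm thick, front panel 12 mm thick and 63 mm high above the drawer's floor; the housing leaves 66 mm above that floor
- drawer_floor (a point): centre of the drawer's inner floor, moves with the drawer; 42 mm above the table; axes as the scanner's
- drawer_pull (a point): the drawer's upright dark pull, a block 18 (x) x 28 (y) x 54 (z) mm with a 29 mm gap between it and the drawer's front face, joined by a low stem 14 mm wide, so it is free on both sides and above; the point lies on the block's vertical centre line, 18 mm below its top and 85 mm above the table; moves with the drawer
- key_round_top (a point): round white key, 34 mm in diameter, a spring key in a black 50 x 74 mm housing on top of the scanner; the point is the centre of the key's top face, 24 mm above the scanner's top when up (144 mm above the table), and goes down with it; press straight down
- key_round (a joint): travel of the round white key in m: 0 = up, 0.008 = fully down at 5 N; it springs back
- key_round_base: black housing of the round white key, 50 (x) x 74 (y) x 10 mm, fixed on the scanner's top (120 mm above the table); origin at the centre of its underside, axes as the scanner's
- key_square_top (a point): square white key, 32 x 32 mm, a spring key in a black 50 x 74 mm housing on top of the scanner; the point is the centre of the key's top face, 24 mm above the scanner's top when up (144 mm above the table), and goes down with it; press straight down
- key_square (a joint): travel of the square white key in m: 0 = up, 0.008 = fully down at 5 N; it springs back
- key_square_base: black housing of the square white key, 50 (x) x 74 (y) x 10 mm, fixed on the scanner's top (120 mm above the table); origin at the centre of its underside, axes as the scanner's
- key_long_top (a point): long white key, 20 (x) x 64 (y) mm, a spring key in a black 50 x 74 mm housing on top of the scanner; the point is the centre of the key's top face, 24 mm above the scanner's top when up (144 mm above the table), and goes down with it; press straight down
- key_long (a joint): travel of the long white key in m: 0 = up, 0.008 = fully down at 5 N; it springs back
- key_long_base: black housing of the long white key, 50 (x) x 74 (y) x 10 mm, fixed on the scanner's top (120 mm above the table); origin at the centre of its underside, axes as the scanner's
- core1: round grey stone drill core, 44 mm in diameter and 96 mm long, lying on its side (narrow ground flats keep it from rolling); origin at its middle, on the axis, 22 mm above what it lies on; x along the core. Three or four of the five cores are present in a run; the others are None
- core2: round grey stone drill core, 44 mm in diameter and 96 mm long, lying on its side (narrow ground flats keep it from rolling); origin at its middle, on the axis, 22 mm above what it lies on; x along the core. Three or four of the five cores are present in a run; the others are None
- core3: round grey stone drill core, 44 mm in diameter and 96 mm long, lying on its side (narrow ground flats keep it from rolling); origin at its middle, on the axis, 22 mm above what it lies on; x along the core. Three or four of the five cores are present in a run; the others are None
- core4: round grey stone drill core, 44 mm in diameter and 96 mm long, lying on its side (narrow ground flats keep it from rolling); origin at its middle, on the axis, 22 mm above what it lies on; x along the core. Three or four of the five cores are present in a run; the others are None
- core5: round grey stone drill core, 44 mm in diameter and 96 mm long, lying on its side (narrow ground flats keep it from rolling); origin at its middle, on the axis, 22 mm above what it lies on; x along the core. Three or four of the five cores are present in a run; the others are None
- crystal_lump: pale yellow mineral lump with pinkish crystals, 85 x 70 x 70 mm; a bystander, to be left where it is; origin on its underside at the centre
- malachite_lump: dark green mineral lump, 80 x 60 x 60 mm; a bystander, to be left where it is; origin on its underside at the centre
- ochre_lump: ochre mineral lump, 70 x 60 x 60 mm; a bystander, to be left where it is; origin on its underside at the centre
- pale_lump: whitish mineral lump, 70 x 75 x 70 mm; a bystander, to be left where it is; origin on its underside at the centre
- hammer: geologist's hammer, 260 mm long, lying on the left; a bystander, to be left where it is; origin on its underside near its middle

How it is judged:
By the outcome, as a careful person would: the job done as asked, in the order asked, and still so for the second after the job is handed in, with the robot touching nothing.
Of core1, core2, core3, core4, core5 only 3 to 4 are there at a start; the rules pass over those that are not, and their reading is None.
At some moment in a run one of core1, core2, core3, core4, core5 may be knocked a few centimetres aside while the robot is not near it.
Once in a run the grip may slacken for a moment while it holds something.
It also fails if it takes over 210 s, if anything falls off the work surface, if the arm or the gripper's body presses on something with over 40 N, if the wrist force passes 120 N, or if a joint passes its speed limit or range.

ROBOT

A 7-joint arm with a two-finger parallel gripper is mounted at the origin on the work surface. World frame = base frame: x ahead of the robot, y to its left, z up, the work surface at z = 0. Lengths are in m, angles in degrees, forces in N, time in s.
With the tool pointing down it reaches from about 0.4 to 0.85 m from the base axis. Payload 4.5 kg.
Tool frame: the origin (TCP) lies on the mounting face of the last link; the fingertips stand 173 mm ahead of it and the grasp point (between the pads) lies 155 mm ahead of it (arm.pinch_z is the distance from the TCP to the grasp point, in m); z points along the fingers, y is the line along which they close (so a half turn about z gives the same grasp; the last joint's range is limited). The gripper opens to 85 mm and grips with 20 to 120 N. Pads are 22 mm wide; open, the fingers measure 114 mm over their backs; the gripper's body (76 mm by 85 mm) begins 54 mm behind the grasp point. The pads swing forward as they close: fully open they stand 13 mm farther back than shut.
Start: joints at [-66.876, 39.483, -11.15, 89.685, 9.013, 51.709, -12.324], TCP at [0.226, 0.583, 0.405] pointing down, gripper open.
Joint ranges: [-172.22, 172.22], [-26.19, 119.32], [-84.43, 86.54], [7.71, 146.69], [-57.33, 237.33], [2.42, 119.75], [-152.13, 152.13]. Speed limits (degrees/s): [147.25, 147.25, 180, 180, 180, 180, 180].

INTERFACE

Orientations are given as a 3x3 rotation matrix whose columns are the frame's x, y, z axes.
In Python, from workcell import get_obs, cams, job, arm gives the robot as it stands.
- The arm moves only by the tool step_arm, never from a script. Its argument "moves" is text: rows parted by semicolons, each of 7 numbers parted by spaces: the turn, a rotation vector about the world's x, y, z each as a share of 8 degrees, from -1 to 1, then the shift along the world's x, y, z each as a share of 0.6 m, from -1 to 1, then the closure, from -1 (fully open) to 1 (shut). A call has 1 to 12 rows; each row shifts and turns the commanded pose from where the row before left it; what a row does not reach is not made up. A row lasts 1/10 s, in which the tool goes at most 50 mm and 8.59 degrees, less where a joint would pass 70% of its speed; a pose out of reach is approached as far as the arm can. A call with a number of a shift or a turn outside -1 to 1 is refused whole. A call with a gripper value outside its range is refused whole. The fingers move at their own pace and stop on an object; "force" is the grip in N (left out, the last holds). Time passes only in rows, so rows that do not move let the fingers close. It gives the time, the measured TCP pose, the force, the opening and the grip force at its end, in the units of the state.
- get_obs(): the state, without advancing time (a new reading comes with each control period).
- cams.grab_frame(name): name is "scene" or "top"; returns a dict with "frame" (400x640x3 uint8, red, green, blue), "range_z" (400x640 float32, m along the optical axis (not along the pixel's ray), 0 where there is no reading), "K" (3x3 intrinsics, pixels), "world_from_camera" (4x4, takes a point from camera to world coordinates). Camera axes: x right, y down, z forward; pixel columns grow to the right and rows downward; lengths in m; the calibration is good to about 2 mm. A picture is of the moment at which its call begins.
- job.finish_job(): hands the job in; it is judged then, once.
The state is a dict: "time": time; "joint_positions": joint angles; "joint_velocities": joint speeds; "effort": joint torques, N m; "ee_pos": TCP position; "tool_rot": TCP orientation; "ft_force": force on the tool from outside, world axes, zero at the start; "ft_torque": the same for the moment, N m; "gripper_width": finger opening in m; "grip_force": force on a finger pad.
Only numpy, scipy, OpenCV 4.12 (cv2) and the standard library are available. Lean on these libraries where they do the work, as an engineer would, in place of code of your own. Each camera call takes 0.05 s, during which the arm holds its last target. There are 200 camera calls.

## Working session

There is one attempt and no reset: what is moved stays moved. The work goes in short steps, Python scripts to look and compute and a tool call to move; the robot and the scene stay as the last step left them, time stands still between calls to the robot, and variables do not carry over. Pictures are saved under pics/ and viewed, at most 14 in all, crops included, and the job is handed in when it is done.

Besides the shell and the picture viewer there is one more tool, called after ">>>" as a command line: name --argument value ..., lists and objects as JSON in quotes. step_arm: Moves the arm, as the interface text tells. Shift numbers are shares of 0.6 m and turn numbers shares of 8 degrees, none past 1 either way. Its arguments: {"type":"object","properties":{"moves":{"type":"string"},"force":{"type":"number"}},"required":["moves"]}

```bash
ls; mkdir -p pics
cat > h.py <<'E'
import numpy as np, cv2
from workcell import get_obs, cams, job, arm
def grab(n):
    f=cams.grab_frame(n); K=f["K"];T=f["world_from_camera"];z=f["range_z"]
    v,u=np.mgrid[:400,:640]
    P=np.stack([(u-K[0,2])/K[0,0]*z,(v-K[1,2])/K[1,1]*z,z,np.ones_like(z)],-1)@T.T
    P=P[...,:3]; P[z==0]=np.nan
    return f["frame"],P,f
def save(n,im): cv2.imwrite("pics/"+n+".png",im[...,::-1])
E
python3 - <<'E'
from h import *
for n in("top","scene"):
    im,P,f=grab(n); save(n+"0",im); print(n,f["world_from_camera"].round(3).tolist(),f["K"].tolist())
    np.save(n+"0.npy",P)
o=get_obs(); print({k:np.round(v,3).tolist() for k,v in o.items()})
E
```

```text
pics
top [[-0.002, -0.983, 0.181, 0.293], [-1.0, 0.0, -0.009, -0.005], [0.009, -0.181, -0.983, 1.58], [0.0, 0.0, 0.0, 1.0]] [[512.4062836006808, 0.0, 322.8683625279954], [0.0, 512.4062836006808, 196.2314206763992], [0.0, 0.0, 1.0]]
scene [[-0.149, 0.84, -0.522, 1.276], [0.989, 0.128, -0.075, 0.09], [0.004, -0.527, -0.85, 1.242], [0.0, 0.0, 0.0, 1.0]] [[482.4937981842733, 0.0, 323.5028052282143], [0.0, 482.4937981842733, 205.615855977544], [0.0, 0.0, 1.0]]
{'time': 0.1, 'joint_positions': [-66.877, 39.529, -11.147, 89.737, 9.013, 51.711, -12.324], 'joint_velocities': [0.033, -0.137, 0.035, -0.196, 0.045, -0.062, 0.07], 'effort': [-0.003, -54.061, -1.272, -15.898, 0.009, 0.004, -0.0], 'ee_pos': [0.226, 0.582, 0.404], 'tool_rot': [[-0.932, 0.361, -0.0], [0.361, 0.932, -0.002], [-0.0, -0.002, -1.0]], 'ft_force': [0.299, -0.116, 0.064], 'ft_torque': [-0.017, -0.009, 0.023], 'grip_force': 0.0, 'gripper_width': 0.085}
```

View pics/top0.png

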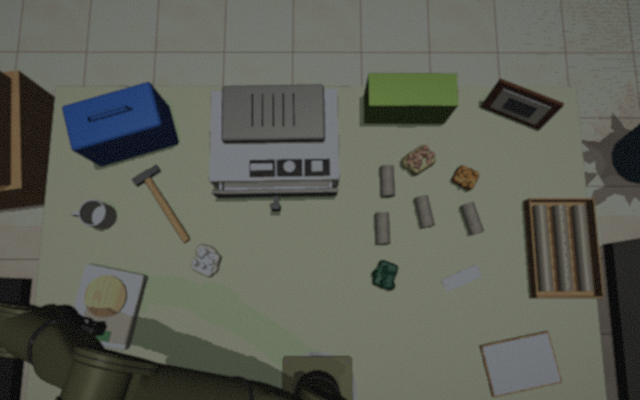

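View pics/scene0.png

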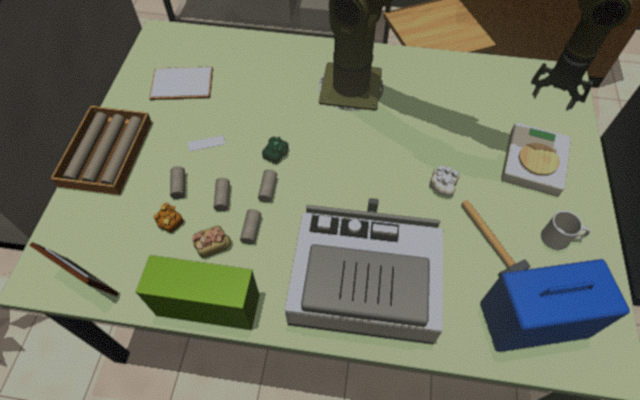

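The top view shows four cores at about (387,180), (425,211), (382,228) and (471,218). The long, round and square keys are at (261,167), (290,166) and (317,166), and the pull is at (276,205). The scene view agrees: cores at (177,182), (221,193), (268,185) and (250,226), pull at (373,205). The boxed cores at the edge are decor.

```bash
cat >> h.py <<'E'
def cores(P,im,ylo=-0.75,yhi=-0.10,zmin=0.012,zmax=0.06,xlo=.3,xhi=.75,z0=0):
    "core-like blobs: centre, axis angle, length, width, top height; from depth"
    m=(P[...,2]>zmin)&(P[...,2]<zmax)&(P[...,0]>xlo)&(P[...,0]<xhi)&(P[...,1]>ylo)&(P[...,1]<yhi)
    n,l,s,c=cv2.connectedComponentsWithStats(m.astype(np.uint8))
    R=[]
    for i in range(1,n):
        if s[i,4]<150: continue
        p=P[l==i]; r=cv2.minAreaRect((p[:,:2]*1000).astype(np.float32))
        b=cv2.boxPoints(r); e=[b[1]-b[0],b[2]-b[1]]; e=max(e,key=np.linalg.norm)
        sat=np.ptp(im[l==i].astype(int),axis=1).mean()
        R.append((np.round(r[0],1).tolist(),round(float(np.degrees(np.arctan2(e[1],e[0]))),1),np.round(sorted(r[1]),0).tolist(),round(float(np.percentile(p[:,2],97)*1000),1),c[i].round().tolist(),int(sat),int(s[i,4])))
    return R
E
python3 - <<'E'
from h import *
for n in("top","scene"):
    P=np.load(n+"0.npy"); im=cv2.imread(f"pics/{n}0.png"); print(n)
    for r in cores(P,im): print(r)
    # scanner top: z .11-.13
    m=(P[...,2]>.112)&(P[...,2]<.135)&(abs(P[...,1]-.1)<.35)&(P[...,0]>.4)&(P[...,0]<.95)
    k,l,s,c=cv2.connectedComponentsWithStats(m.astype(np.uint8)); i=1+s[1:,4].argmax(); p=P[l==i]
    print("scanner",cv2.minAreaRect((p[:,:2]*1000).astype(np.float32)),np.median(p[:,2]))
    # white keys: height >.137 in front band
    m=(P[...,2]>.137)&(P[...,2]<.152)&(P[...,0]<.68)&(P[...,0]>.4)&(abs(P[...,1]-.1)<.25)
    k,l,s,c=cv2.connectedComponentsWithStats(m.astype(np.uint8))
    for i in range(1,k):
        if s[i,4]>20: p=P[l==i]; r=cv2.minAreaRect((p[:,:2]*1000).astype(np.float32)); print("key",r,np.median(p[:,2]),c[i],s[i,4])
    # pull
    m=(P[...,2]>.09)&(P[...,2]<.115)&(P[...,0]<.56)&(P[...,0]>.4)&(abs(P[...,1]-.1)<.2)
    k,l,s,c=cv2.connectedComponentsWithStats(m.astype(np.uint8))
    for i in range(1,k):
        if s[i,4]>20: p=P[l==i]; r=cv2.minAreaRect((p[:,:2]*1000).astype(np.float32)); print("pull",r,np.median(p[:,2]),c[i],s[i,4])
E
```

```text
top
([690.6, -312.4], -57.5, [71.0, 98.0], 59.4, [417.0, 162.0], 23, 442)
([627.3, -216.5], 1.0, [44.0, 97.0], 49.8, [387.0, 181.0], 8, 446)
([639.2, -460.0], 60.6, [70.0, 70.0], 57.9, [465.0, 178.0], 43, 472)
([531.9, -327.8], 10.8, [45.0, 97.0], 49.5, [424.0, 211.0], 8, 460)
([438.8, -678.1], -7.5, [107.0, 280.0], 53.6, [539.0, 242.0], 15, 1918)
([511.8, -472.3], 16.7, [47.0, 100.0], 49.8, [471.0, 218.0], 8, 472)
([429.3, -734.6], 0.0, [31.0, 254.0], 51.6, [560.0, 246.0], 10, 1017)
([480.3, -198.2], -0.3, [44.0, 96.0], 48.8, [382.0, 228.0], 8, 463)
([340.9, -201.0], -10.9, [73.0, 84.0], 57.7, [384.0, 275.0], 17, 569)
scanner ((748.2960205078125, 129.04507446289062), (279.7826232910156, 381.2487487792969), 1.0913165807724) 0.12218501144867644
key ((645.7910766601562, 81.77651977539062), (33.588897705078125, 32.68980407714844), 72.2227554321289) 0.1453444745250917 [288.51785714 166.33035714] 112
key ((647.45263671875, 1.0190534591674805), (31.89837074279785, 35.75377655029297), 89.92106628417969) 0.14520140743966725 [316.01652893 165.85123967] 121
key ((644.7888793945312, 160.8347320
[... 896 characters left out ...]
.2040100097656, 379.5396728515625), 1.154723882675171) 0.1204002068083474
key ((648.2545166015625, 1.3790740966796875), (33.557373046875, 31.689773559570312), 1.9868102073669434) 0.14375025354367565 [324.01470588 221.44852941] 136
key ((646.97900390625, 80.49104309082031), (32.60249328613281, 31.588958740234375), 8.782499313354492) 0.1437147708967057 [354.3495935  224.99186992] 123
key ((646.48583984375, 161.4077911376953), (24.129005432128906, 63.176231384277344), 2.2551748752593994) 0.14359127770331548 [384.82722513 228.58638743] 191
pull ((539.6361083984375, 124.19995880126953), (20.794109344482422, 28.102514266967773), 3.767878293991089) 0.10026369536699109 [372.97368421 201.60526316] 76
```

>>> step_arm --moves "0 0 0.23 0.0433 -0.0636 0 -1;0 0 0.23 0.0433 -0.0636 0 -1;0 0 0.23 0.0433 -0.0636 0 -1;0 0 0.23 0.0433 -0.0636 0 -1;0 0 0.23 0.0433 -0.0636 0 -1;0 0 0.23 0.0433 -0.0636 0 -1;0 0 0.23 0.0433 -0.0636 0 -1;0 0 0.23 0.0433 -0.0636 0 -1;0 0 0.23 0.0433 -0.0636 0 -1;0 0 0.23 0.0433 -0.0636 0 -1;0 0 0.23 0.0433 -0.0636 0 -1;0 0 0.23 0.0433 -0.0636 0 -1" --force 60

```text
time: 1.3
ee_pos: [0.5383, 0.123, 0.4045]
tool_rot: [[-1.0, -0.017, -0.001], [-0.017, 1.0, -0.0], [0.001, -0.0, -1.0]]
ft_force: [0.1, -0.1, -0.4]
gripper_width: 0.0852
grip_force: 0.0
```

>>> step_arm --moves "0 0 0 0 0.002 -0.067 -1;0 0 0 0 0 -0.067 -1;0 0 0 0 0 -0.067 -1;0 0 0 0 0 -0.067 -1;0 0 0 0 0 0 -1;0 0 0 0 0 0 1;0 0 0 0 0 0 1;0 0 0 0 0 0 1;0 0 0 0 0 0 1;0 0 0 0 0 0 1;0 0 0 0 0 0 1;0 0 0 0 0 0 1"

```text
time: 2.5
ee_pos: [0.5384, 0.124, 0.246]
tool_rot: [[-1.0, -0.014, 0.003], [-0.014, 1.0, -0.003], [-0.003, -0.003, -1.0]]
ft_force: [-0.4, -5.8, 9.4]
gripper_width: 0.0272
grip_force: 60.2
```

>>> step_arm --moves "0 0 0 -0.0217 -0.0004 0 1;0 0 0 -0.0217 -0.0004 0 1;0 0 0 -0.0217 -0.0004 0 1;0 0 0 -0.0217 -0.0004 0 1;0 0 0 -0.0217 -0.0004 0 1;0 0 0 -0.0217 -0.0004 0 1;0 0 0 -0.0217 -0.0004 0 1;0 0 0 -0.0217 -0.0004 0 1;0 0 0 -0.0217 -0.0004 0 1;0 0 0 -0.0217 -0.0004 0 1;0 0 0 -0.0217 -0.0004 0 1;0 0 0 -0.0217 -0.0004 0 1"

```text
time: 3.7
ee_pos: [0.401, 0.1215, 0.2466]
tool_rot: [[-1.0, -0.0, 0.028], [-0.0, 1.0, -0.001], [-0.028, -0.001, -1.0]]
ft_force: [61.2, -19.5, -64.2]
gripper_width: 0.0271
grip_force: 63.2
```

>>> step_arm --moves "0 0 0 0 0 0 1;0 0 0 0 0 0 1;0 0 0 0 0 0 -1;0 0 0 0 0 0 -1;0 0 0 0 0 0 -1;0 0 0 0 0 0 -1;0 0 0 0 0 0 -1;0 0 0 0 0 0 -1;0 0 0 0 0 0.06 -1;0 0 0 0 0 0.06 -1;0 0 0 0 0 0.06 -1"

```text
time: 4.8
ee_pos: [0.3855, 0.1237, 0.3548]
tool_rot: [[-1.0, -0.016, -0.004], [-0.016, 1.0, -0.002], [0.004, -0.002, -1.0]]
ft_force: [1.3, -0.1, 0.1]
gripper_width: 0.0852
grip_force: 0.0
```

>>> step_arm --moves "0 0 0.16 0.0175 -0.08 0.005 -1;0 0 0.16 0.0175 -0.08 0.005 -1;0 0 0.16 0.0175 -0.08 0.005 -1;0 0 0.16 0.0175 -0.08 0.005 -1;0 0 0.16 0.0175 -0.08 0.005 -1;0 0 0.16 0.0175 -0.08 0.005 -1;0 0 0.16 0.0175 -0.08 0.005 -1;0 0 0.16 0.0175 -0.08 0.005 -1;0 0 0.16 0.0175 -0.08 0.005 -1;0 0 0.16 0.0175 -0.08 0.005 -1;0 0 0.16 0.0175 -0.08 0.005 -1;0 0 0.16 0.0175 -0.08 0.005 -1"

```text
time: 6.0
ee_pos: [0.5116, -0.4541, 0.3893]
tool_rot: [[-0.96, -0.281, -0.003], [-0.281, 0.96, -0.001], [0.003, -0.0, -1.0]]
ft_force: [1.0, 0.3, 1.0]
gripper_width: 0.0851
grip_force: 0.0
```

```bash
cat > look.py <<'E'
import sys
from h import *
tag=sys.argv[1]
for n in("top","scene"):
    im,P,f=grab(n); save(n+tag,im); np.save(n+tag+".npy",P); print(n)
    print(*[r for r in cores(P,im,ylo=-.6) if r[5]<20 and 35<r[2][0]<52 and 85<r[2][1]<115],sep="\n")
    print("drawer",*cores(P,im,ylo=-.1,yhi=.32,zmin=.058,zmax=.099,xlo=.42,xhi=.60),sep="\n ")
    m=(P[...,2]>.09)&(P[...,2]<.115)&(P[...,0]<.56)&(P[...,0]>.3)&(abs(P[...,1]-.1)<.2)
    k,l,s,c=cv2.connectedComponentsWithStats(m.astype(np.uint8))
    for i in range(1,k):
        if s[i,4]>20: p=P[l==i]; print("panel/pull",cv2.minAreaRect((p[:,:2]*1000).astype(np.float32)),np.median(p[:,2]),s[i,4])
    m=(P[...,2]>.035)&(P[...,2]<.05)&(P[...,0]<.6)&(P[...,0]>.42)&(abs(P[...,1]-.12)<.17)
    p=P[m]; 
    if len(p)>50: print("floor",np.median(p[:,2]),np.percentile(p[:,0],[2,98]),np.percentile(p[:,1],[2,98]),len(p))
print(get_obs()["ee_pos"])
E
python3 look.py 1
```

```text
top
([627.4, -218.1], 1.9, [47.0, 99.0], 49.7, [387.0, 181.0], 8, 450)
([531.7, -327.7], 11.1, [43.0, 96.0], 50.3, [424.0, 211.0], 8, 458)
([509.6, -471.5], 16.9, [44.0, 96.0], 49.9, [471.0, 221.0], 7, 355)
([480.5, -198.3], 0.0, [44.0, 97.0], 50.0, [382.0, 228.0], 8, 463)
drawer
 ([530.7, 125.0], -89.1, [141.0, 337.0], 84.6, [268.0, 199.0], 5, 644)
 ([432.3, 122.5], -89.3, [25.0, 365.0], 98.5, [272.0, 239.0], 4, 227)
panel/pull ((448.63531494140625, 119.36968994140625), (13.031779289245605, 361.3189697265625), 1.027813196182251) 0.10530625966497642 580
panel/pull ((405.08807373046875, 121.49010467529297), (17.815446853637695, 26.26793098449707), 0.5121320486068726) 0.10420638579487052 63
floor 0.043446690132234345 [0.4631746  0.59277658] [-0.03038596  0.27963865] 4499
scene
([511.0, -473.0], 15.7, [43.0, 103.0], 46.2, [177.0, 182.0], 13, 448)
([481.7, -197.7], 1.1, [43.0, 100.0], 46.8, [267.0, 185.0], 16, 439)
([533.9, -327.4], 10.7, [43.0, 99.0], 46.0, [221.0, 194.0], 16, 451)
([628.9, -215.7], 1.3, [42.0, 100.0], 45.6, [250.0, 226.0], 16, 500)
drawer
 ([516.8, 124.6], -88.8, [136.0, 368.0], 97.2, [376.0, 186.0], 6, 1259)
panel/pull ((406.75836181640625, 121.63296508789062), (21.407968521118164, 27.065351486206055), 5.8595123291015625) 0.10099323569031893 69
panel/pull ((450.0841064453125, 119.53338623046875), (21.01482582092285, 360.24908447265625), 0.6339328289031982) 0.102051735925339 732
floor 0.041951997941088504 [0.45408785 0.56354624] [-0.03014836  0.27906345] 3621
[ 0.51024487 -0.46015756  0.38836568]
```

View pics/top1.png

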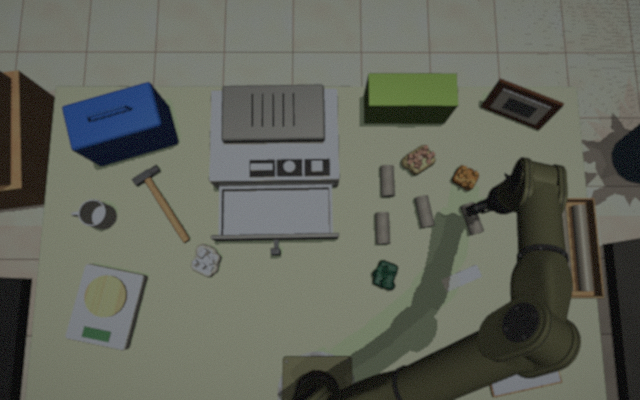

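The drawer is out by about 132 mm (panel top edge at row 237, pull at (276,251)), and its whole interior lies clear of the housing. The gripper is above the core at (471,218).

>>> step_arm --moves "0 0 0 0 -0.02 -0.06 -1;0 0 0 0 0 -0.08 -1;0 0 0 0 0 -0.08 -1;0 0 0 0 0 -0.07 -1;0 0 0 0 0 -0.04 -1;0 0 0 0 0 -0.018 -1;0 0 0 0 0 0 -1;0 0 0 0 0 0 -1"

```text
time: 6.9
ee_pos: [0.5128, -0.4642, 0.1822]
tool_rot: [[-0.96, -0.28, -0.0], [-0.28, 0.96, -0.003], [0.001, -0.003, -1.0]]
ft_force: [0.4, -0.9, 0.2]
gripper_width: 0.0856
grip_force: 0.0
```

>>> step_arm --moves "0 0 0 -0.004 -0.0135 -0.004 -1;0 0 0 0 0 0 -1;0 0 0 0 0 0 1;0 0 0 0 0 0 1;0 0 0 0 0 0 1;0 0 0 0 0 0 1;0 0 0 0 0 0 1;0 0 0 0 0 0 1;0 0 0 0 0 0 1;0 0 0 0 0 0.04 1;0 0 0 0 0 0.08 1;0 0 0 0 0 0.08 1" --force 70

```text
time: 8.1
ee_pos: [0.5087, -0.4715, 0.2972]
tool_rot: [[-0.96, -0.281, -0.007], [-0.281, 0.96, 0.002], [0.006, 0.004, -1.0]]
ft_force: [1.2, -1.3, -3.2]
gripper_width: 0.0427
grip_force: 72.3
```

>>> step_arm --moves "0 0 -0.13 0 0.05 0.06 1;0 0 -0.13 0.002 0.078 0.02 1;0 0 -0.13 0.002 0.08 0.02 1;0 0 -0.13 0.002 0.08 0 1;0 0 -0.13 0.002 0.08 0 1;0 0 -0.13 0.002 0.08 0 1;0 0 -0.13 0.002 0.08 0 1;0 0 -0.13 0.002 0.08 0 1;0 0 -0.13 0.002 0.08 0 1;0 0 -0.13 0.002 0.08 0 1;0 0 -0.13 0.002 0.08 0 1;0 0 -0.13 0.002 0.08 0 1"

```text
time: 9.3
ee_pos: [0.5219, 0.0863, 0.3575]
tool_rot: [[-0.998, -0.065, -0.005], [-0.065, 0.998, -0.002], [0.005, -0.002, -1.0]]
ft_force: [0.5, -0.4, -2.6]
gripper_width: 0.0425
grip_force: 72.5
```

>>> step_arm --moves "0 0 -0.12 0.001 0.064 0 1;0 0 -0.12 0.001 0.064 0 1;0 0 -0.1 0.001 0.064 0 1;0 0 0 0 0.062 0 1;0 0 0 0 0 0 1;0 0 0 0 0 -0.06 1;0 0 0 0 0 -0.07 1;0 0 0 0 0 -0.06 1;0 0 0 0 0 -0.02 1;0 0 0 0 0 0 1;0 0 0 0 0 0 1"

```text
time: 10.4
ee_pos: [0.525, 0.2374, 0.2334]
tool_rot: [[-1.0, -0.018, -0.002], [-0.018, 1.0, -0.0], [0.002, -0.0, -1.0]]
ft_force: [0.9, 0.4, -2.9]
gripper_width: 0.0425
grip_force: 72.5
```

>>> step_arm --moves "0 0 0 0 0 -0.009 1;0 0 0 0 0 -0.008 1;0 0 0 0 0 0 1;0 0 0 0 0 0 1;0 0 0 0 0 0 -0.35;0 0 0 0 0 0 -0.35;0 0 0 0 0 0 -0.35;0 0 0 0 0 0 -0.35"

```text
time: 11.2
ee_pos: [0.5248, 0.237, 0.2225]
tool_rot: [[-1.0, -0.018, -0.002], [-0.018, 1.0, -0.001], [0.002, -0.001, -1.0]]
ft_force: [-1.0, -0.1, 0.5]
gripper_width: 0.0578
grip_force: 0.0
```

>>> step_arm --moves "0 0 0 0 0 0.04 -0.35;0 0 0 0 0 0.08 -0.35;0 0 0 0 0 0.08 -0.35;0 0 0 0 -0.04 0.02 -1;0 0 0.15 0.001 -0.08 0 -1;0 0 0.15 0.001 -0.08 0 -1;0 0 0.15 0.001 -0.08 0 -1;0 0 0.15 0.001 -0.08 0 -1;0 0 0.15 0.001 -0.08 0 -1;0 0 0.15 0.001 -0.08 0 -1;0 0 0.15 0.001 -0.08 0 -1;0 0 0.15 0.001 -0.08 0 -1"

```text
time: 12.4
ee_pos: [0.5292, -0.1731, 0.3544]
tool_rot: [[-0.983, -0.186, -0.002], [-0.186, 0.983, -0.002], [0.002, -0.001, -1.0]]
ft_force: [1.0, -0.0, -0.0]
gripper_width: 0.0857
grip_force: 0.0
```

```bash
python3 look.py 2
```

```text
top
([480.4, -197.8], -0.1, [43.0, 97.0], 50.1, [382.0, 228.0], 8, 464)
drawer
 ([530.4, 125.0], -89.0, [142.0, 337.0], 84.9, [267.0, 199.0], 5, 627)
 ([524.2, 237.2], 1.1, [43.0, 98.0], 91.9, [237.0, 212.0], 7, 490)
 ([431.4, 169.5], -89.2, [24.0, 270.0], 97.7, [263.0, 240.0], 4, 172)
panel/pull ((448.5343933105469, 119.00497436523438), (13.324188232421875, 360.5163269042969), 1.0444661378860474) 0.10559673023914273 586
panel/pull ((405.0550231933594, 121.55511474609375), (17.623403549194336, 26.112611770629883), 0.16349416971206665) 0.10446965014933263 64
floor 0.04344083641456109 [0.46118296 0.59327371] [-0.03049012  0.28032083] 4031
scene
([482.1, -197.0], 1.4, [43.0, 102.0], 46.1, [267.0, 185.0], 13, 440)
([533.5, -327.2], 10.7, [44.0, 99.0], 46.5, [221.0, 194.0], 16, 450)
([630.1, -215.6], 0.8, [43.0, 99.0], 46.5, [250.0, 226.0], 16, 507)
drawer
 ([516.7, 124.6], -89.1, [135.0, 368.0], 97.7, [376.0, 186.0], 6, 1260)
 ([525.8, 235.8], 3.2, [42.0, 100.0], 88.3, [412.0, 208.0], 13, 495)
panel/pull ((407.5669250488281, 121.47929382324219), (18.34955596923828, 26.522729873657227), 9.292183876037598) 0.10131535581961071 65
panel/pull ((450.59820556640625, 119.57770538330078), (20.35155487060547, 360.6405029296875), 0.91579669713974) 0.10226822459588769 742
floor 0.041845368400172944 [0.45386243 0.56363936] [-0.03118415  0.27995801] 3133
[ 0.52809347 -0.18031736  0.35327743]
```

>>> step_arm --moves "0 0 0 0.004 -0.08 0 -1;0 0 0 0.004 -0.08 0 -1;0 0 0 0 -0.065 0 -1;0 0 0 0 -0.02 -0.04 -1;0 0 0 0 0 -0.08 -1;0 0 0 0 0 -0.08 -1;0 0 0 0 0 -0.06 -1;0 0 0 0 0 -0.015 -1;0 0 0 0 0 0 -1;0 0 0 0 0 0 -1"

```text
time: 13.5
ee_pos: [0.5353, -0.3181, 0.191]
tool_rot: [[-0.983, -0.185, 0.001], [-0.185, 0.983, -0.003], [-0.0, -0.003, -1.0]]
ft_force: [0.4, -0.0, 0.7]
gripper_width: 0.0855
grip_force: 0.0
```

>>> step_arm --moves "0 0 0 -0.003 -0.0153 -0.0183 -1;0 0 0 0 0 0 -1;0 0 0 0 0 0 1;0 0 0 0 0 0 1;0 0 0 0 0 0 1;0 0 0 0 0 0 1;0 0 0 0 0 0 1;0 0 0 0 0 0 1;0 0 0 0 0 0 1;0 0 0 0 0 0.04 1;0 0 0 0 0 0.08 1;0 0 0 0 0 0.08 1"

```text
time: 14.7
ee_pos: [0.5316, -0.3267, 0.2979]
tool_rot: [[-0.983, -0.186, -0.006], [-0.186, 0.983, 0.001], [0.006, 0.002, -1.0]]
ft_force: [1.1, -0.8, -3.0]
gripper_width: 0.0428
grip_force: 72.4
```

>>> step_arm --moves "0 0 -0.11 -0.001 0.05 0.06 1;0 0 -0.11 -0.001 0.075 0.02 1;0 0 -0.11 -0.001 0.08 0.018 1;0 0 -0.11 -0.001 0.08 0 1;0 0 -0.11 -0.001 0.08 0 1;0 0 -0.11 -0.001 0.08 0 1;0 0 -0.11 -0.001 0.08 0 1;0 0 -0.11 -0.001 0.08 0 1;0 0 -0.11 -0.001 0.08 0 1;0 0 -0.11 -0.001 0.08 0 1;0 0 -0.11 -0.001 0.05 0 1;0 0 0 0 0 0 1"

```text
time: 15.9
ee_pos: [0.5243, 0.1685, 0.3571]
tool_rot: [[-1.0, -0.027, -0.003], [-0.027, 1.0, 0.005], [0.003, 0.005, -1.0]]
ft_force: [-0.4, -0.1, -4.5]
gripper_width: 0.0426
grip_force: 72.6
```

>>> step_arm --moves "0 0 -0.06 0 0 -0.06 1;0 0 0 0 0 -0.07 1;0 0 0 0 0 -0.06 1;0 0 0 0 0 -0.017 1;0 0 0 0 0 0 1;0 0 0 0 0 0 1"

```text
time: 16.5
ee_pos: [0.5264, 0.1619, 0.2339]
tool_rot: [[-1.0, -0.008, -0.001], [-0.008, 1.0, -0.0], [0.001, -0.0, -1.0]]
ft_force: [1.1, 0.8, -3.3]
gripper_width: 0.0429
grip_force: 72.6
```

Seat it, release, and go up towards the next core at (0.4815, -0.197).

>>> step_arm --moves "0 0 0.06 0 0 -0.01 1;0 0 0 0 0 -0.008 1;0 0 0 0 0 0 1;0 0 0 0 0 0 1;0 0 0 0 0 0 -0.35;0 0 0 0 0 0 -0.35;0 0 0 0 0 0 -0.35;0 0 0 0 0 0 -0.35;0 0 0 0 0 0.04 -0.35;0 0 0 0 0 0.08 -0.35;0 0 0 0 0 0.08 -0.35;0 0 0 0 -0.04 0.02 -1"

```text
time: 17.7
ee_pos: [0.5267, 0.1421, 0.3594]
tool_rot: [[-1.0, -0.023, 0.007], [-0.023, 1.0, 0.007], [-0.007, 0.006, -1.0]]
ft_force: [1.3, -0.3, 1.0]
gripper_width: 0.0704
grip_force: 0.0
```

>>> step_arm --moves "0 0 0 -0.012 -0.08 0 -1;0 0 0 -0.012 -0.08 0 -1;0 0 0 -0.012 -0.08 0 -1;0 0 0 -0.012 -0.08 0 -1;0 0 0 -0.012 -0.08 0 -1;0 0 0 -0.012 -0.08 0 -1;0 0 0 0 -0.04 0 -1;0 0 0 0 0 0 -1;0 0 0 0 0 0 -1"

```text
time: 18.6
ee_pos: [0.4826, -0.1744, 0.3541]
tool_rot: [[-1.0, -0.016, -0.002], [-0.016, 1.0, -0.001], [0.002, -0.001, -1.0]]
ft_force: [0.7, 0.6, 0.6]
gripper_width: 0.0853
grip_force: 0.0
```

```bash
python3 look.py 3
```

```text
top

drawer
 ([530.8, 125.4], -89.0, [142.0, 338.0], 84.1, [268.0, 199.0], 5, 630)
 ([524.4, 163.6], 1.0, [44.0, 97.0], 92.3, [262.0, 212.0], 7, 480)
 ([523.2, 237.4], 1.5, [43.0, 96.0], 91.0, [237.0, 212.0], 7, 489)
 ([432.1, 122.2], -88.9, [24.0, 364.0], 96.9, [274.0, 239.0], 4, 219)
panel/pull ((448.7607727050781, 119.23524475097656), (13.033548355102539, 360.57568359375), 0.9792200922966003) 0.10548524037730711 578
panel/pull ((405.2763671875, 121.69131469726562), (18.33133316040039, 26.382627487182617), 0.5169143676757812) 0.10354421865993446 64
floor 0.04319288727285597 [0.46099126 0.59346625] [-0.03063533  0.28067565] 3587
scene
([480.8, -197.9], 0.4, [44.0, 102.0], 46.3, [267.0, 185.0], 14, 439)
([628.5, -216.1], 0.9, [43.0, 100.0], 46.3, [250.0, 226.0], 16, 501)
drawer
 ([517.1, 125.0], -88.9, [139.0, 368.0], 95.7, [386.0, 195.0], 9, 2254)
panel/pull ((408.9548034667969, 121.93270111083984), (21.57615089416504, 27.490842819213867), 9.853710174560547) 0.1012969341885408 64
panel/pull ((450.7759094238281, 119.260986328125), (19.973709106445312, 360.0111999511719), 0.29929715394973755) 0.1023679284948118 724
floor 0.04186500911721369 [0.45422713 0.5637762 ] [-0.03164993  0.28061218] 2626
[ 0.4829157  -0.17281365  0.35422266]
```

>>> step_arm --moves "0 0 0 -0.003 -0.041 -0.03 -1;0 0 0 0 0 -0.08 -1;0 0 0 0 0 -0.08 -1;0 0 0 0 0 -0.07 -1;0 0 0 0 0 -0.02 -1;0 0 0 0 0 -0.005 -1;0 0 0 0 0 0 -1;0 0 0 0 0 0 -1"

```text
time: 19.5
ee_pos: [0.4818, -0.1988, 0.1848]
tool_rot: [[-1.0, -0.017, 0.001], [-0.017, 1.0, -0.002], [-0.001, -0.002, -1.0]]
ft_force: [0.6, -0.6, -0.1]
gripper_width: 0.0853
grip_force: 0.0
```

>>> step_arm --moves "0 0 0 -0.001 0.002 -0.008 -1;0 0 0 0 0 0 -1;0 0 0 0 0 0 1;0 0 0 0 0 0 1;0 0 0 0 0 0 1;0 0 0 0 0 0 1;0 0 0 0 0 0 1;0 0 0 0 0 0 1;0 0 0 0 0 0 1;0 0 0 0 0 0.04 1;0 0 0 0 0 0.08 1;0 0 0 0 0 0.08 1"

```text
time: 20.7
ee_pos: [0.4795, -0.1976, 0.2986]
tool_rot: [[-1.0, -0.017, -0.006], [-0.017, 1.0, -0.0], [0.006, 0.0, -1.0]]
ft_force: [1.7, -0.2, -3.8]
gripper_width: 0.0429
grip_force: 72.9
```

>>> step_arm --moves "0 0 0 0.01 0.03 0.06 1;0 0 0 0.012 0.07 0.02 1;0 0 0 0.014 0.08 0.018 1;0 0 0 0.014 0.08 0 1;0 0 0 0.014 0.08 0 1;0 0 0 0.0135 0.08 0 1;0 0 0 0 0.053 0 1;0 0 0 0 0 0 1;0 0 0 0 0 -0.06 1;0 0 0 0 0 -0.07 1;0 0 0 0 0 -0.06 1;0 0 0 0 0 0 1"

```text
time: 21.9
ee_pos: [0.5245, 0.0848, 0.2388]
tool_rot: [[-1.0, -0.017, -0.013], [-0.017, 1.0, -0.005], [0.013, -0.005, -1.0]]
ft_force: [-1.0, -0.6, -3.8]
gripper_width: 0.0426
grip_force: 73.3
```

>>> step_arm --moves "0 0 0 0 0 -0.015 1;0 0 0 0 0 -0.006 1;0 0 0 0 0 0 1;0 0 0 0 0 0 1"

```text
time: 22.3
ee_pos: [0.5272, 0.0861, 0.2315]
tool_rot: [[-1.0, -0.017, -0.001], [-0.017, 1.0, -0.001], [0.001, -0.001, -1.0]]
ft_force: [-0.4, -0.1, -3.4]
gripper_width: 0.0429
grip_force: 73.5
```

>>> step_arm --moves "0 0 0 0 0 -0.009 1;0 0 0 0 0 -0.007 1;0 0 0 0 0 0 1;0 0 0 0 0 0 -0.35;0 0 0 0 0 0 -0.35;0 0 0 0 0 0 -0.35;0 0 0 0 0 0 -0.35;0 0 0 0 0 0.04 -0.35;0 0 0 0 0 0.08 -0.35;0 0 0 0 0 0.08 -0.35;0 0 0 0 -0.02 0.02 -1;0 0 0 0 0 0 -1"

```text
time: 23.5
ee_pos: [0.5274, 0.0728, 0.355]
tool_rot: [[-1.0, -0.014, 0.002], [-0.014, 1.0, -0.002], [-0.002, -0.002, -1.0]]
ft_force: [-0.3, -0.6, 0.1]
gripper_width: 0.0835
grip_force: 0.0
```

>>> step_arm --moves "0 0 0 0.02 -0.06 0 -1;0 0 0 0.028 -0.078 0 -1;0 0 0 0.028 -0.078 0 -1;0 0 0 0.028 -0.078 0 -1;0 0 0 0.028 -0.078 0 -1;0 0 0 0.028 -0.078 0 -1;0 0 0 0.01 -0.03 0 -1;0 0 0 0 0 0 -1;0 0 0 0 0 0 -1"

```text
time: 24.4
ee_pos: [0.6284, -0.213, 0.3511]
tool_rot: [[-1.0, -0.017, -0.005], [-0.017, 1.0, 0.0], [0.005, 0.001, -1.0]]
ft_force: [0.2, 0.7, 0.2]
gripper_width: 0.0855
grip_force: 0.0
```

```bash
python3 look.py 4
```

```text
top
([621.5, -216.3], 0.4, [44.0, 87.0], 50.2, [387.0, 183.0], 6, 387)
drawer
 ([529.0, 125.5], -88.7, [147.0, 339.0], 84.9, [268.0, 199.0], 5, 628)
 ([524.1, 237.6], 1.5, [43.0, 98.0], 91.3, [237.0, 212.0], 7, 495)
 ([524.3, 163.2], 0.6, [43.0, 96.0], 91.9, [262.0, 212.0], 7, 479)
 ([526.1, 85.9], 0.5, [42.0, 96.0], 92.3, [288.0, 211.0], 8, 482)
 ([434.1, 122.5], -89.1, [24.0, 365.0], 98.4, [273.0, 239.0], 4, 227)
panel/pull ((448.8736877441406, 119.22389221191406), (13.389970779418945, 360.981201171875), 0.9274212718009949) 0.10550512637944887 583
panel/pull ((405.36285400390625, 121.69402313232422), (26.09876823425293, 18.055885314941406), 89.3427963256836) 0.10484083757562024 65
floor 0.04347385659466285 [0.46068023 0.59464956] [-0.03072415  0.28149553] 3107
scene
([629.2, -215.7], 0.6, [44.0, 101.0], 46.2, [250.0, 226.0], 13, 498)
drawer
 ([516.4, 125.5], -88.8, [139.0, 368.0], 96.5, [386.0, 195.0], 9, 2253)
 ([529.1, 86.9], 0.9, [44.0, 103.0], 88.4, [360.0, 202.0], 13, 483)
panel/pull ((408.654052734375, 122.7370834350586), (19.808542251586914, 28.850812911987305), 18.540220260620117) 0.10189302105661602 67
panel/pull ((450.6541748046875, 119.14739227294922), (18.724592208862305, 360.8357238769531), 0.7223474383354187) 0.10211100072891077 723
floor 0.04191322673990494 [0.45346498 0.56404613] [-0.03261325  0.28200609] 2163
[ 0.62861031 -0.21146138  0.35211651]
```

Last core at (0.6285, -0.216); everything else lies flat.

>>> step_arm --moves "0 0 0 0 -0.007 -0.03 -1;0 0 0 0 0 -0.08 -1;0 0 0 0 0 -0.08 -1;0 0 0 0 0 -0.07 -1;0 0 0 0 0 -0.02 -1;0 0 0 0 0 -0.004 -1;0 0 0 0 0 0 -1;0 0 0 0 0 0 -1"

```text
time: 25.3
ee_pos: [0.63, -0.218, 0.1848]
tool_rot: [[-1.0, -0.017, 0.001], [-0.017, 1.0, -0.002], [-0.001, -0.002, -1.0]]
ft_force: [0.5, 0.2, -0.2]
gripper_width: 0.0855
grip_force: 0.0
```

>>> step_arm --moves "0 0 0 -0.002 0.003 -0.008 -1;0 0 0 0 0 0 -1;0 0 0 0 0 0 1;0 0 0 0 0 0 1;0 0 0 0 0 0 1;0 0 0 0 0 0 1;0 0 0 0 0 0 1;0 0 0 0 0 0 1;0 0 0 0 0 0 1;0 0 0 0 0 0.04 1;0 0 0 0 0 0.08 1;0 0 0 0 0 0.08 1"

```text
time: 26.5
ee_pos: [0.6266, -0.216, 0.2968]
tool_rot: [[-1.0, -0.018, -0.007], [-0.018, 1.0, 0.0], [0.007, 0.0, -1.0]]
ft_force: [1.1, -0.7, -2.8]
gripper_width: 0.0428
grip_force: 72.0
```

>>> step_arm --moves "0 0 0 -0.02 0 0.06 1;0 0 0 -0.04 0.02 0.02 1;0 0 0 -0.05 0.05 0.018 1;0 0 0 -0.04 0.07 0 1;0 0 0 -0.014 0.08 0 1;0 0 0 0 0.08 0 1;0 0 0 0 0.077 0 1;0 0 0 0 0 0 1;0 0 0 0 0 0 1;0 0 0 0 0 -0.06 1;0 0 0 0 0 -0.07 1;0 0 0 0 0 -0.06 1"

```text
time: 27.7
ee_pos: [0.5288, 0.0077, 0.2404]
tool_rot: [[-1.0, -0.014, -0.004], [-0.014, 1.0, -0.003], [0.004, -0.003, -1.0]]
ft_force: [-0.2, -0.9, -3.7]
gripper_width: 0.0427
grip_force: 72.4
```

>>> step_arm --moves "0 0 0 0 0 -0.01 1;0 0 0 0 0 0 1;0 0 0 0 0 0 1"

```text
time: 28.0
ee_pos: [0.5298, 0.0095, 0.2376]
tool_rot: [[-1.0, -0.016, -0.001], [-0.016, 1.0, -0.001], [0.001, -0.001, -1.0]]
ft_force: [0.7, -0.5, -3.2]
gripper_width: 0.0427
grip_force: 72.6
```

>>> step_arm --moves "0 0 0 -0.002 0.001 -0.014 1;0 0 0 0 0 -0.012 1;0 0 0 0 0 0 1;0 0 0 0 0 0 -0.35;0 0 0 0 0 0 -0.35;0 0 0 0 0 0 -0.35;0 0 0 0 0 0 -0.35;0 0 0 0 0 0.04 -0.35;0 0 0 0 0 0.08 -0.35;0 0 0 0 0 0.08 -0.35;0 0 0 0 0 0.02 -1;0 0 0 0 0 0 -1"

```text
time: 29.2
ee_pos: [0.5285, 0.0105, 0.3548]
tool_rot: [[-1.0, -0.016, 0.002], [-0.016, 1.0, -0.001], [-0.002, -0.001, -1.0]]
ft_force: [0.1, -0.2, -0.2]
gripper_width: 0.0836
grip_force: 0.0
```

>>> step_arm --moves "0 0 0 -0.03 0.02 0 -1;0 0 0 -0.05 0.04 0 -1;0 0 0 -0.05 0.05 0 -1;0 0 0 -0.05 0.05 0 -1;0 0 0 -0.02 0.026 0 -1;0 0 0 0 0 0 -1;0 0 0 0 0 0 -1"

```text
time: 29.9
ee_pos: [0.4079, 0.1218, 0.3518]
tool_rot: [[-1.0, -0.018, -0.005], [-0.018, 1.0, -0.003], [0.005, -0.003, -1.0]]
ft_force: [0.4, -0.8, 0.2]
gripper_width: 0.0855
grip_force: 0.0
```

```bash
python3 look.py 5
```

```text
top

drawer
 ([530.5, 124.8], -89.1, [142.0, 336.0], 84.5, [268.0, 199.0], 5, 627)
 ([523.8, 237.5], 1.6, [43.0, 97.0], 91.7, [237.0, 211.0], 7, 459)
 ([544.7, 163.4], -1.0, [44.0, 56.0], 91.6, [263.0, 203.0], 7, 233)
 ([526.8, 86.1], 0.5, [42.0, 94.0], 91.5, [288.0, 210.0], 7, 439)
 ([528.4, -3.3], -0.1, [42.0, 96.0], 92.6, [318.0, 210.0], 7, 489)
panel/pull ((450.9766540527344, -25.062255859375), (12.391753196716309, 72.22473907470703), 0.0684899389743805) 0.10525212099324022 122
panel/pull ((445.5175476074219, 273.477783203125), (11.665650367736816, 51.7942008972168), 0.3928496241569519) 0.1055002311402784 88
floor 0.04353055051678445 [0.46391342 0.59548285] [-0.03347457  0.2832322 ] 1915
scene

drawer
 ([519.4, 124.7], -89.0, [138.0, 368.0], 96.8, [386.0, 192.0], 8, 1762)
 ([530.6, -6.3], 0.9, [44.0, 102.0], 88.0, [327.0, 199.0], 14, 481)
 ([528.2, 86.9], 0.9, [44.0, 99.0], 88.3, [359.0, 202.0], 13, 487)
 ([525.8, 162.6], 1.2, [44.0, 100.0], 88.4, [386.0, 205.0], 13, 490)
panel/pull ((406.96258544921875, 121.80633544921875), (21.386024475097656, 27.364505767822266), 5.438647270202637) 0.10051768757098878 69
panel/pull ((451.5202941894531, 119.64498901367188), (18.027605056762695, 360.287841796875), 0.9208984971046448) 0.10215474016547732 738
floor 0.04190863853725646 [0.45358991 0.56357507] [-0.03366289  0.28263292] 1669
[0.40857468 0.12103178 0.35207709]
```

View pics/scene5.png

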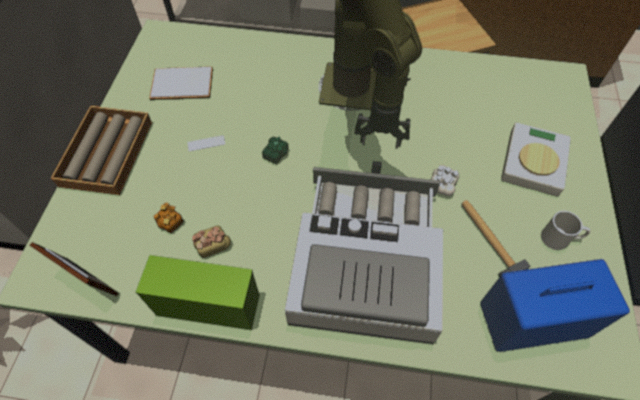

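All four cores lie in the drawer, at (327,199), (359,202), (386,205) and (412,207). The arm is above the pull at (376,168). Next I grip the pull and push it shut slowly.

>>> step_arm --moves "0 0 0 -0.004 0.001 -0.06 -1;0 0 0 0 0 -0.06 -1;0 0 0 0 0 -0.05 -1;0 0 0 0 0 -0.007 -1;0 0 0 0 0 0 -1;0 0 0 0 0 0 1;0 0 0 0 0 0 1;0 0 0 0 0 0 1;0 0 0 0 0 0 1;0 0 0 0 0 0 1;0 0 0 0 0 0 1;0 0 0 0 0 0 1" --force 100

```text
time: 31.2
ee_pos: [0.4058, 0.1217, 0.2477]
tool_rot: [[-1.0, -0.016, -0.001], [-0.016, 1.0, -0.003], [0.001, -0.003, -1.0]]
ft_force: [-0.0, -2.8, 10.7]
gripper_width: 0.0266
grip_force: 98.3
```

>>> step_arm --moves "0 0 0 0.003 0 0 1;0 0 0 0.008 0 0 1;0 0 0 0.01 0 0 1;0 0 0 0.01 0 0 1;0 0 0 0.01 0 0 1;0 0 0 0.01 0 0 1;0 0 0 0.01 0.001 0 1;0 0 0 0.01 0 0 1;0 0 0 0.01 0.001 0 1;0 0 0 0.01 0 0 1;0 0 0 0.01 0 0 1;0 0 0 0.01 0 0 1"

```text
time: 32.4
ee_pos: [0.4703, 0.123, 0.2477]
tool_rot: [[-1.0, -0.017, -0.006], [-0.017, 1.0, -0.004], [0.006, -0.004, -1.0]]
ft_force: [-6.5, -2.4, 14.2]
gripper_width: 0.0266
grip_force: 98.9
```

>>> step_arm --moves "0 0 0 0.01 0 0 1;0 0 0 0.01 0 0 1;0 0 0 0.01 0.001 0 1;0 0 0 0.01 0 0 1;0 0 0 0.01 0 0 1;0 0 0 0.01 0 0 1;0 0 0 0.01 0.001 0 1;0 0 0 0.01 0 0 1;0 0 0 0.01 0 0 1;0 0 0 0.01 0 0 1;0 0 0 0.008 0 0 1;0 0 0 0 0 0 1"

```text
time: 33.6
ee_pos: [0.5365, 0.124, 0.2477]
tool_rot: [[-1.0, -0.016, -0.003], [-0.016, 1.0, -0.004], [0.004, -0.004, -1.0]]
ft_force: [-3.1, -3.0, 10.0]
gripper_width: 0.0267
grip_force: 98.4
```

>>> step_arm --moves "0 0 0 0.004 0 0 1;0 0 0 0.002 0 0 1;0 0 0 0.002 0 0 1;0 0 0 0.002 0 0 1;0 0 0 0 0 0 1"

```text
time: 34.1
ee_pos: [0.5418, 0.1241, 0.2478]
tool_rot: [[-1.0, -0.016, -0.005], [-0.016, 1.0, -0.004], [0.005, -0.004, -1.0]]
ft_force: [-5.0, -2.9, 12.2]
gripper_width: 0.0261
grip_force: 98.6
```

Not at the stop yet; push a little further.

>>> step_arm --moves "0 0 0 0.002 0 0 1;0 0 0 0.002 0 0 1;0 0 0 0.002 0 0 1;0 0 0 0.001 0 0 1;0 0 0 0 0 0 1"

```text
time: 34.6
ee_pos: [0.5459, 0.1242, 0.2477]
tool_rot: [[-1.0, -0.017, -0.005], [-0.017, 1.0, -0.004], [0.005, -0.004, -1.0]]
ft_force: [-5.9, -2.6, 11.3]
gripper_width: 0.0264
grip_force: 98.6
```

>>> step_arm --moves "0 0 0 0.002 0 0 1;0 0 0 0.002 0 0 1;0 0 0 0.002 0 0 1;0 0 0 0.002 0 0 1;0 0 0 0.002 0 0 1;0 0 0 0 0 0 1"

```text
time: 35.2
ee_pos: [0.552, 0.1243, 0.2478]
tool_rot: [[-1.0, -0.017, -0.005], [-0.016, 1.0, -0.004], [0.005, -0.004, -1.0]]
ft_force: [-5.0, -2.1, 10.8]
gripper_width: 0.0264
grip_force: 98.6
```

```bash
python3 look.py 6
```

```text
top

drawer
scene

drawer
panel/pull ((550.4612426757812, 124.8509521484375), (18.59518051147461, 27.74827003479004), 0.03388950973749161) 0.10181837185580056 59
[0.55195642 0.12431082 0.24777863]
```

View pics/top6.png

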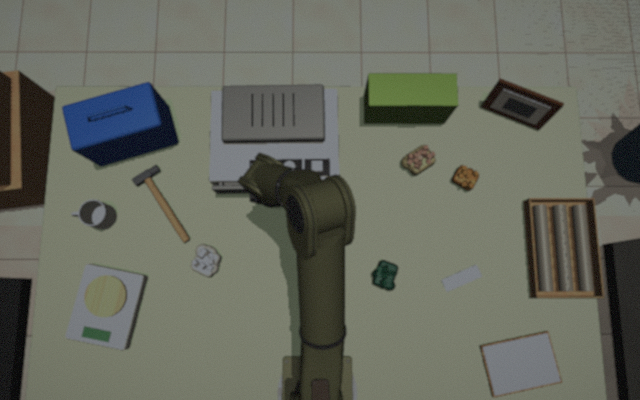

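The drawer was ajar at the start. Fully shut puts the pull at about x = 0.560, so I keep pushing until the force rises.

>>> step_arm --moves "0 0 0 0.003 0 0 1;0 0 0 0.003 0 0 1;0 0 0 0.003 0 0 1;0 0 0 0.002 0 0 1;0 0 0 0 0 0 1"

```text
time: 35.8
ee_pos: [0.5586, 0.1244, 0.2478]
tool_rot: [[-1.0, -0.017, -0.005], [-0.017, 1.0, -0.004], [0.005, -0.003, -1.0]]
ft_force: [-4.6, -1.2, 10.7]
gripper_width: 0.0261
grip_force: 98.5
```

>>> step_arm --moves "0 0 0 0.002 0 0 1;0 0 0 0.002 0 0 1;0 0 0 0 0 0 1"

```text
time: 36.1
ee_pos: [0.561, 0.1244, 0.2478]
tool_rot: [[-1.0, -0.017, -0.005], [-0.017, 1.0, -0.004], [0.005, -0.003, -1.0]]
ft_force: [-5.6, -2.2, 11.6]
gripper_width: 0.0267
grip_force: 98.5
```

>>> step_arm --moves "0 0 0 0.002 0 0 1;0 0 0 0.002 0 0 1;0 0 0 0 0 0 1"

```text
time: 36.4
ee_pos: [0.5619, 0.1245, 0.2478]
tool_rot: [[-1.0, -0.017, -0.008], [-0.017, 1.0, -0.004], [0.008, -0.004, -1.0]]
ft_force: [-10.5, -2.5, 14.6]
gripper_width: 0.0266
grip_force: 99.1
```

>>> step_arm --moves "0 0 0 0.002 0 0 1;0 0 0 0.002 0 0 1;0 0 0 0 0 0 1"

```text
time: 36.7
ee_pos: [0.5626, 0.1247, 0.2477]
tool_rot: [[-1.0, -0.017, -0.012], [-0.017, 1.0, -0.005], [0.012, -0.005, -1.0]]
ft_force: [-15.0, -3.8, 19.8]
gripper_width: 0.0264
grip_force: 99.7
```

>>> step_arm --moves "0 0 0 0.003 0 0 1;0 0 0 0 0 0 1;0 0 0 0 0 0 -1;0 0 0 0 0 0 -1;0 0 0 0 0 0 -1;0 0 0 0 0 0 -1;0 0 0 0 0 0 -1;0 0 0 -0.005 0 0.04 -1;0 0 0 0 0 0.08 -1;0 0 0 0 0 0.06 -1;0 0 0 0 0 0 1;0 0 0 0 0 0 1" --force 30

```text
time: 37.9
ee_pos: [0.5659, 0.125, 0.3552]
tool_rot: [[-1.0, -0.017, -0.001], [-0.017, 1.0, -0.001], [0.001, -0.001, -1.0]]
ft_force: [-0.7, 0.5, -0.9]
gripper_width: 0.0594
grip_force: 0.0
```

>>> step_arm --moves "0 0 0 -0.05 -0.06 0 1;0 0 0 -0.05 -0.08 0 1;0 0 0 -0.05 -0.08 0 1;0 0 0 0 -0.08 0 1;0 0 0 0 -0.04 0 1;0 0 0 0 0 0 1;0 0 0 0 0 0 1"

```text
time: 38.6
ee_pos: [0.4824, -0.0679, 0.3535]
tool_rot: [[-1.0, -0.016, -0.005], [-0.016, 1.0, -0.0], [0.005, -0.0, -1.0]]
ft_force: [0.4, 1.0, -0.1]
gripper_width: 0.0004
grip_force: 0.0
```

```bash
python3 look.py 7
python3 - <<'E'
from h import *
for n in("top","scene"):
    P=np.load(n+"7.npy")
    m=(P[...,2]>.137)&(P[...,2]<.152)&(P[...,0]<.68)&(P[...,0]>.4)&(abs(P[...,1]-.1)<.25)
    k,l,s,c=cv2.connectedComponentsWithStats(m.astype(np.uint8))
    for i in range(1,k):
        if s[i,4]>20: p=P[l==i]; r=cv2.minAreaRect((p[:,:2]*1000).astype(np.float32)); print("key",r,np.median(p[:,2]))
im=cv2.imread("pics/top7.png")[100:240,180:360]
cv2.imwrite("pics/t7c.png",cv2.resize(im,None,fx=4,fy=4,interpolation=cv2.INTER_CUBIC))
E
```

```text
top

drawer
 ([587.6, 156.2], -89.9, [25.0, 301.0], 98.2, [263.0, 188.0], 3, 303)
panel/pull ((554.6619873046875, 124.17376708984375), (26.649627685546875, 10.189436912536621), 89.79945373535156) 0.10309553854210463 37
floor 0.0430198024515458 [0.59435708 0.5999122 ] [0.00819682 0.28320921] 89
scene

drawer
panel/pull ((556.267333984375, 124.30899810791016), (8.158679008483887, 24.73047637939453), 15.010749816894531) 0.10238316819091975 21
[ 0.48275713 -0.06627002  0.35410077]
key ((643.0406494140625, 81.59208679199219), (34.33415222167969, 38.667991638183594), 60.45258331298828) 0.14493176308808098
key ((645.9906005859375, -0.49695777893066406), (32.34931182861328, 35.35714340209961), 1.485500454902649) 0.14532565054198443
key ((644.89404296875, 159.83828735351562), (23.749372482299805, 66.37443542480469), 2.2670884132385254) 0.14472283119551055
key ((648.9337768554688, 1.3367557525634766), (32.04248809814453, 34.007667541503906), 87.91149139404297) 0.14355874972714866
key ((647.5098266601562, 80.891357421875), (34.39495086669922, 32.0495491027832), 27.55916404724121) 0.14341690298215037
key ((645.5250244140625, 161.63430786132812), (23.239730834960938, 63.7218132019043), 0.8175916075706482) 0.14329984219998804
```

View pics/t7c.png

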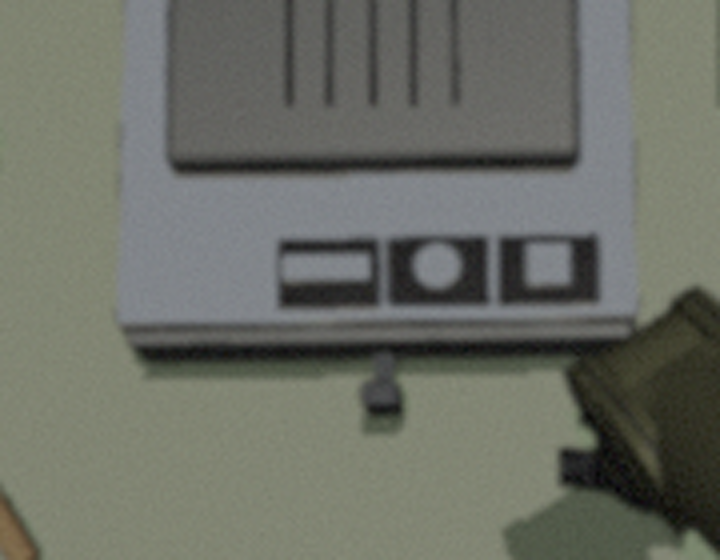

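The crop shows the drawer closed against the housing, the pull at (380,390), and the long, round and square keys at (328,266), (438,266) and (548,265). I check the pull's position in numbers.

Run:
```python
from h import *
for t in "057":
  for n in("top","scene"):
    P=np.load(n+t+".npy")
    m=(P[...,2]>.092)&(P[...,2]<.115)&(P[...,0]<.578 if t!="5" else P[...,0]<.43)&(P[...,0]>.38)&(abs(P[...,1]-.123)<.03)
    p=P[m]; r=cv2.minAreaRect((p[:,:2]*1000).astype(np.float32)); print(t,n,"pull",r[0],r[1],np.percentile(p[:,0],[5,50,95]))
    m=(P[...,2]>.098)&(P[...,2]<.111)&(P[...,0]>.43)&(P[...,0]<.615)&(abs(P[...,1]-.2)<.05)
    p=P[m]; print("  panel",np.percentile(p[:,0],[5,50,95]),len(p))
```

```text
0 top pull (552.2542724609375, 123.15000915527344) (59.542388916015625, 50.94466781616211) [0.52817457 0.54203319 0.57746637]
  panel [0.5735012  0.57770212 0.58359524] 132
0 scene pull (553.2073364257812, 123.0452880859375) (49.52127456665039, 57.86293029785156) [0.52998247 0.54277557 0.57756922]
  panel [0.57620246 0.58275257 0.58713892] 165Traceback (most recent call last):
  File "<stdin>", line 6, in <module>
    return _quantile_unchecked(
        a, q, axis, out, overwrite_input, method, keepdims, weights)
    return _ureduce(a,
                    func=_quantile_ureduce_func,
    ...<5 lines>...
                    overwrite_input=overwrite_input,
                    method=method)
    r = func(a, **kwargs)
    result = _quantile(arr,
                       quantiles=q,
    ...<2 lines>...
                       out=out,
                       weights=wgt)
    slices_having_nans = np.isnan(arr[-1, ...])
                                  ~~~^^^^^^^^^
IndexError: index -1 is out of bounds for axis 0 with size 0
```

Run:
```python
from h import *
for t in "17":
  for n in("top","scene"):
    P=np.load(n+t+".npy")
    hi=.578 if t=="7" else .43
    m=(P[...,2]>.092)&(P[...,2]<.115)&(P[...,0]<hi)&(P[...,0]>.38)&(abs(P[...,1]-.123)<.03)
    p=P[m]; r=cv2.minAreaRect((p[:,:2]*1000).astype(np.float32)); print(t,n,"pull",r[0],r[1])
    m=(P[...,2]>.098)&(P[...,2]<.111)&(P[...,0]>.43)&(P[...,0]<.615)&(abs(P[...,1]-.2)<.05)
    p=P[m]; print("  panel",np.percentile(p[:,0],[5,50,95]) if len(p) else 0,len(p))
```

```text
1 top pull (405.08807373046875, 121.49010467529297) (17.815446853637695, 26.26793098449707)
  panel [0.44218451 0.44563368 0.45372735] 133
1 scene pull (406.75836181640625, 121.63296508789062) (21.407968521118164, 27.065351486206055)
  panel [0.44356794 0.4501882  0.45634978] 147
7 top pull (557.6646728515625, 124.177978515625) (16.25823402404785, 26.615270614624023)
  panel [0.59573101 0.60107454 0.60761424] 147
7 scene pull (560.904296875, 124.5448226928711) (20.0119686126709, 25.240079879760742)
  panel [0.59709779 0.59968042 0.60266411] 36
```

The pull moved back 154 mm, about the full 155 mm stroke, and the force rose at the stop, so the drawer is shut. Next is the square key.

>>> step_arm --moves "0 0 0 0.05 0.02 0 1;0 0 0 0.06 0.025 0 1;0 0 0 0.06 0.025 0 1;0 0 0 0.06 0.025 0 1;0 0 0 0.0445 0.017 0 1;0 0 0 0 0 -0.02 1;0 0 0 0 0 -0.02 1;0 0 0 0 0 0 1;0 0 0 0 0 0 1;0 0 0 0 0 0 1"

```text
time: 39.7
ee_pos: [0.6471, -0.0008, 0.331]
tool_rot: [[-1.0, -0.017, -0.003], [-0.017, 1.0, -0.002], [0.003, -0.002, -1.0]]
ft_force: [-0.4, -0.0, 0.7]
gripper_width: -0.0003
grip_force: 0.0
```

>>> step_arm --moves "0 0 0 0 0.002 -0.01 1;0 0 0 0 0 -0.01 1;0 0 0 0 0 -0.008 1;0 0 0 0 0 -0.008 1;0 0 0 0 0 0 1;0 0 0 0 0 0 1"

```text
time: 40.3
ee_pos: [0.6474, 0.0008, 0.3095]
tool_rot: [[-1.0, -0.017, -0.002], [-0.017, 1.0, -0.002], [0.003, -0.001, -1.0]]
ft_force: [-1.3, -0.3, 5.8]
gripper_width: 0.0001
grip_force: 3.0
```

>>> step_arm --moves "0 0 0 0 0 -0.005 1;0 0 0 0 0 -0.003 1;0 0 0 0 0 0 1;0 0 0 0 0 0 1"

```text
time: 40.7
ee_pos: [0.6473, 0.0011, 0.3091]
tool_rot: [[-1.0, -0.016, -0.001], [-0.016, 1.0, -0.003], [0.001, -0.003, -1.0]]
ft_force: [-9.5, -3.2, 31.0]
gripper_width: 0.0004
grip_force: 15.8
```

>>> step_arm --moves "0 0 0 0 0 0.01 1;0 0 0 0 0 0.02 1;0 0 0 0 0 0.018 1;0 0 0 0 0 0 1;0 0 0 0 0 0 1;0 0 0 -0.001 0.04 0 1;0 0 0 -0.001 0.06 0 1;0 0 0 0 0.033 0 1;0 0 0 0 0 0 1;0 0 0 0 0 0 1;0 0 0 0 0 0 1"

```text
time: 41.8
ee_pos: [0.6464, 0.0785, 0.3323]
tool_rot: [[-1.0, -0.015, -0.004], [-0.015, 1.0, -0.003], [0.004, -0.003, -1.0]]
ft_force: [1.0, -0.7, 0.4]
gripper_width: -0.0001
grip_force: 0.0
```

>>> step_arm --moves "0 0 0 0 0.003 -0.01 1;0 0 0 0 0 -0.01 1;0 0 0 0 0 -0.01 1;0 0 0 0 0 -0.008 1;0 0 0 0 0 -0.004 1;0 0 0 0 0 0 1;0 0 0 0 0 0 1;0 0 0 0 0 0 1"

```text
time: 42.6
ee_pos: [0.6462, 0.0818, 0.3094]
tool_rot: [[-1.0, -0.016, -0.002], [-0.016, 1.0, -0.003], [0.002, -0.003, -1.0]]
ft_force: [-4.0, -2.3, 13.4]
gripper_width: 0.0001
grip_force: 6.5
```

>>> step_arm --moves "0 0 0 0 0 -0.003 1;0 0 0 0 0 0 1;0 0 0 0 0 0.012 1;0 0 0 0 0 0.02 1;0 0 0 0 0 0.015 1;0 0 0 0 0 0 1;0 0 0 0 0 0 1;0 0 0 0.001 -0.04 0 1;0 0 0 0.001 -0.06 0 1;0 0 0 0 -0.034 0 1;0 0 0 0 0 0 1;0 0 0 0 0 0 1"

```text
time: 43.8
ee_pos: [0.6473, 0.002, 0.3336]
tool_rot: [[-1.0, -0.016, -0.004], [-0.016, 1.0, -0.0], [0.004, -0.0, -1.0]]
ft_force: [-0.6, 1.2, -0.1]
gripper_width: 0.0
grip_force: 0.0
```

>>> step_arm --moves "0 0 0 0 0 0 1"

```text
time: 43.9
ee_pos: [0.6473, 0.0038, 0.3341]
tool_rot: [[-1.0, -0.019, -0.003], [-0.019, 1.0, 0.001], [0.003, 0.001, -1.0]]
ft_force: [0.3, -0.8, -0.4]
gripper_width: 0.0002
grip_force: 0.0
```

>>> step_arm --moves "0 0 0 0 -0.003 -0.012 1;0 0 0 0 0 -0.01 1;0 0 0 0 0 -0.01 1;0 0 0 0 0 -0.008 1;0 0 0 0 0 -0.005 1;0 0 0 0 0 0 1;0 0 0 0 0 0 1;0 0 0 0 0 0 1"

```text
time: 44.7
ee_pos: [0.6472, 0.0008, 0.3094]
tool_rot: [[-1.0, -0.017, -0.002], [-0.017, 1.0, -0.001], [0.002, -0.001, -1.0]]
ft_force: [-5.0, -0.6, 15.1]
gripper_width: -0.0004
grip_force: 7.9
```

Fully down. Press slightly further, release, then on to the long key at (0.6455, 0.161).

>>> step_arm --moves "0 0 0 0 0 -0.003 1;0 0 0 0 0 0 1;0 0 0 0 0 0.012 1;0 0 0 0 0 0.02 1;0 0 0 0 0 0.015 1;0 0 0 0 0 0 1;0 0 0 -0.001 0.05 0 1;0 0 0 -0.001 0.08 0 1;0 0 0 -0.001 0.08 0 1;0 0 0 0 0.057 0 1;0 0 0 0 0 0 1;0 0 0 0 0 0 1"

```text
time: 45.9
ee_pos: [0.6454, 0.1611, 0.3329]
tool_rot: [[-1.0, -0.019, -0.004], [-0.019, 1.0, -0.002], [0.004, -0.002, -1.0]]
ft_force: [0.5, 0.5, -0.0]
gripper_width: 0.0002
grip_force: 0.0
```

>>> step_arm --moves "0 0 0 0 0 0 1;0 0 0 0 0 0 1"

```text
time: 46.1
ee_pos: [0.6461, 0.1581, 0.3331]
tool_rot: [[-1.0, -0.014, -0.003], [-0.014, 1.0, -0.003], [0.003, -0.003, -1.0]]
ft_force: [-0.0, -0.9, 0.2]
gripper_width: 0.0002
grip_force: 0.0
```

>>> step_arm --moves "0 0 0 -0.001 0.003 -0.011 1;0 0 0 0 0 -0.01 1;0 0 0 0 0 -0.01 1;0 0 0 0 0 -0.008 1;0 0 0 0 0 -0.006 1;0 0 0 0 0 0 1;0 0 0 0 0 0 1;0 0 0 0 0 0 1"

```text
time: 46.9
ee_pos: [0.6449, 0.1619, 0.3093]
tool_rot: [[-1.0, -0.016, -0.002], [-0.016, 1.0, -0.003], [0.002, -0.003, -1.0]]
ft_force: [-6.0, -3.6, 18.5]
gripper_width: -0.0002
grip_force: 9.3
```

>>> step_arm --moves "0 0 0 0 0 0.012 1;0 0 0 0 0 0.03 1;0 0 0 0 0 0.06 1;0 0 0 -0.04 0 0.04 1;0 0 0 -0.07 0.05 0 1;0 0 0 -0.07 0.08 0 1;0 0 0 -0.05 0.08 0 1;0 0 0 0 0.08 0 1;0 0 0 0 0.05 0 1;0 0 0 0 0 0 1;0 0 0 0 0 0 1;0 0 0 0 0 0 1"

```text
time: 48.1
ee_pos: [0.5215, 0.3477, 0.3912]
tool_rot: [[-1.0, -0.015, -0.003], [-0.015, 1.0, -0.003], [0.003, -0.003, -1.0]]
ft_force: [0.1, -0.7, 0.6]
gripper_width: 0.0
grip_force: 0.0
```

Run:
```python
from h import *
for n in("top","scene"):
    im,P,f=grab(n); save(n+"8",im)
    m=(P[...,2]>.092)&(P[...,2]<.115)&(P[...,0]<.578)&(P[...,0]>.38)&(abs(P[...,1]-.123)<.03)
    p=P[m]; r=cv2.minAreaRect((p[:,:2]*1000).astype(np.float32)); print(n,"pull",r[0],r[1])
    m=(P[...,2]>.137)&(P[...,2]<.152)&(P[...,0]<.68)&(P[...,0]>.4)&(abs(P[...,1]-.1)<.25)
    k,l,s,c=cv2.connectedComponentsWithStats(m.astype(np.uint8))
    for i in range(1,k):
        if s[i,4]>20: print("key",np.median(P[l==i],axis=0).round(4))
```

```text
top pull (558.116943359375, 124.11882019042969) (17.209184646606445, 25.98221778869629)
key [0.6446 0.0804 0.1456]
key [0.6458 0.0024 0.1451]
key [0.6425 0.1605 0.145 ]
scene pull (560.8819580078125, 124.72358703613281) (20.981647491455078, 25.703540802001953)
key [0.6499 0.0017 0.1435]
key [0.6483 0.0813 0.1438]
key [0.6472 0.1617 0.1433]
```

View pics/scene8.png

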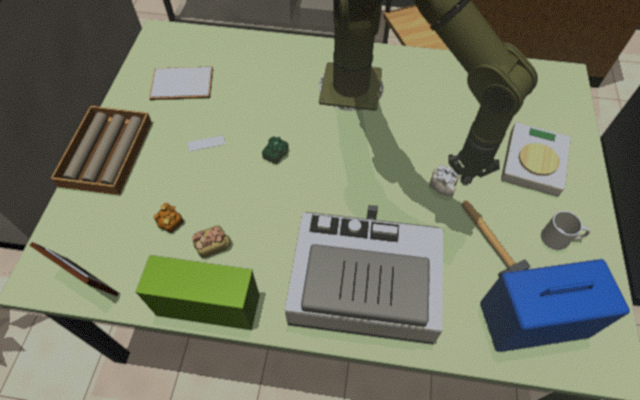

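The drawer is shut (pull at (372,212)), the keys are up, the lumps and hammer are where they were, and the arm touches nothing.

```bash
python3 -c "
from workcell import job
print(job.finish_job())"
```

```text
the job is handed in; nothing more can be done
None
```

I laid all four drill cores flat in the drawer, pushed it shut, pressed square, round, square, long fully down in that order, and handed the job in at about 48 s; no verdict was returned.

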